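# Gauge a speaker box's slot port and lay its braces

## Task

Get this speaker box ready for glue-up. First gauge its slot port with the spacers from the rack: find the thickest one that goes in, and leave it standing on the box floor in the port, between the mouth and the frontmost housing, with the other spacers back in their own rack slots. Then lay every loose brace across the box, each centred in a pair of housings of its own and fully down at both ends, and leave the tape measure, glue bottle and sanding block alone.

Things in the scene. Friction and masses are not known exactly. Their poses are not given: they have to be found in the camera images.
- carcass: Speaker box of bare MDF, open on top, held fast to the bench, sizes in mm: 320 long (own x), 200 wide (y), 100 high; floor 12 thick, side walls 18 thick (inner faces at y = -82 and +82). Origin: centre of its underside. +x points to the front (baffle) end, away from the robot; +y to the robot's left. Its slot port runs along the right-hand (-y) side wall.
- housing1 (a point): Middle of the rearmost pair of housings, at rim height, half-way across the box, at box x = -95. A pair is two open-topped notches facing each other, straight through the two side walls, 30 wide (box x) and 25 deep.
- housing2 (a point): Middle of the middle pair of housings, at rim height, half-way across the box, at box x = -30. A pair is two open-topped notches facing each other, straight through the two side walls, 30 wide (box x) and 25 deep.
- housing3 (a point): Middle of the frontmost pair of housings, at rim height, half-way across the box, at box x = +35. A pair is two open-topped notches facing each other, straight through the two side walls, 30 wide (box x) and 25 deep.
- port_face (a point): Point at rim height on the slot-side face of the port wall, at box x = +105. The port is the parallel slot from the side wall's inner face (box y = -82) to this face, 14 to 35 wide, different each time; open on top and at the mouth (x = +160). Port wall: 15 thick, fixed, on this point's +y side, notched 28 deep at the housings. Clear port for the spacer: x = +50 to +160.
- rack: Low wooden spacer rack fixed to the bench, 256 x 86 (own x, y), 45 high; origin: centre of its underside. Four slots in a row along x, at x = -108, -45, +24, +99 for spacers 1 to 4 (y = 0), each 35 deep over a floor 10 thick, 4 wider than its spacer and 66 long. Its +x points roughly away from the robot.
- spacer1_c (a point): Spacer 1: upright MDF plate 12 thick (own x), 60 wide (own y), 126 high (own z); the point is at its centre, 63 above its foot; its lowest 6 taper by 2.5 a side. At the start it stands in its slot of the rack, its foot 10 above the bench. Standing on the box floor in the port it rises 38 above the rim.
- spacer2_c (a point): Spacer 2: upright MDF plate 18 thick (own x), 60 wide (own y), 126 high (own z); the point is at its centre, 63 above its foot; its lowest 6 taper by 2.5 a side. At the start it stands in its slot of the rack, its foot 10 above the bench. Standing on the box floor in the port it rises 38 above the rim.
- spacer3_c (a point): Spacer 3: upright MDF plate 24 thick (own x), 60 wide (own y), 126 high (own z); the point is at its centre, 63 above its foot; its lowest 6 taper by 2.5 a side. At the start it stands in its slot of the rack, its foot 10 above the bench. Standing on the box floor in the port it rises 38 above the rim.
- spacer4_c (a point): Spacer 4: upright MDF plate 30 thick (own x), 60 wide (own y), 126 high (own z); the point is at its centre, 63 above its foot; its lowest 6 taper by 2.5 a side. At the start it stands in its slot of the rack, its foot 10 above the bench. Standing on the box floor in the port it rises 38 above the rim.
- brace1_c (a point): Brace: softwood batten of square section 25 x 25, 194 long (own y); the point is at its centre. Lies on the bench to the left of the box, its length roughly left-right as the robot looks. Two or three braces are there. Laid in a pair of housings it spans the box (along box y), flush with the rim, 3 short of each outer face.
- brace2_c (a point): Brace: softwood batten of square section 25 x 25, 194 long (own y); the point is at its centre. Lies on the bench to the left of the box, its length roughly left-right as the robot looks. Two or three braces are there. Laid in a pair of housings it spans the box (along box y), flush with the rim, 3 short of each outer face.
- brace3_c (a point): Brace: softwood batten of square section 25 x 25, 194 long (own y); the point is at its centre. Lies on the bench to the left of the box, its length roughly left-right as the robot looks. Two or three braces are there. Laid in a pair of housings it spans the box (along box y), flush with the rim, 3 short of each outer face.
- tape: Tape measure, 68 x 34 x 62, a bystander beyond the box; origin under its centre.
- glue: White glue bottle, 60 across, 150 high, a bystander between rack and box, beyond them; origin under its centre.
- sander: Cork sanding block, 120 x 66 x 24, a bystander on the far right, beside the rack; origin under its centre.
Not all that is in view belongs to the job. Leave any pink or yellow look-alike of the part that bears brace3_c alone.

How it is judged:
On the way, in this order (a step that is already met when the one before it is completed fails the run):
1. the thickest spacer that goes into the port stands in it on the box floor, between the mouth and the frontmost housing (((z of spacer1_c in the frame of carcass below 0.08 m and y of spacer1_c in the frame of carcass between -0.085 and -0.055 m and x of spacer1_c in the frame of carcass between 0.08 and 0.13 m and angle between spacer1_c's own z axis and vertical below 0.2 rad and y of port_face in the frame of carcass between -0.0708 and -0.0622 m) or (z of spacer2_c in the frame of carcass below 0.08 m and y of spacer2_c in the frame of carcass between -0.085 and -0.055 m and x of spacer2_c in the frame of carcass between 0.08 and 0.13 m and angle between spacer2_c's own z axis and vertical below 0.2 rad and y of port_face in the frame of carcass between -0.0648 and -0.0562 m) or (z of spacer3_c in the frame of carcass below 0.08 m and y of spacer3_c in the frame of carcass between -0.085 and -0.055 m and x of spacer3_c in the frame of carcass between 0.08 and 0.13 m and angle between spacer3_c's own z axis and vertical below 0.2 rad and y of port_face in the frame of carcass between -0.0588 and -0.0502 m) or (z of spacer4_c in the frame of carcass below 0.08 m and y of spacer4_c in the frame of carcass between -0.085 and -0.055 m and x of spacer4_c in the frame of carcass between 0.08 and 0.13 m and angle between spacer4_c's own z axis and vertical below 0.2 rad and y of port_face in the frame of carcass above -0.0528 m))), for 0.2 s.
2. with the spacer in the port, every loose brace lies across the box in a pair of housings, fully down (((z of spacer1_c in the frame of carcass below 0.08 m and y of spacer1_c in the frame of carcass between -0.085 and -0.055 m and x of spacer1_c in the frame of carcass between 0.08 and 0.13 m and angle between spacer1_c's own z axis and vertical below 0.2 rad and y of port_face in the frame of carcass between -0.0708 and -0.0622 m) or (z of spacer2_c in the frame of carcass below 0.08 m and y of spacer2_c in the frame of carcass between -0.085 and -0.055 m and x of spacer2_c in the frame of carcass between 0.08 and 0.13 m and angle between spacer2_c's own z axis and vertical below 0.2 rad and y of port_face in the frame of carcass between -0.0648 and -0.0562 m) or (z of spacer3_c in the frame of carcass below 0.08 m and y of spacer3_c in the frame of carcass between -0.085 and -0.055 m and x of spacer3_c in the frame of carcass between 0.08 and 0.13 m and angle between spacer3_c's own z axis and vertical below 0.2 rad and y of port_face in the frame of carcass between -0.0588 and -0.0502 m) or (z of spacer4_c in the frame of carcass below 0.08 m and y of spacer4_c in the frame of carcass between -0.085 and -0.055 m and x of spacer4_c in the frame of carcass between 0.08 and 0.13 m and angle between spacer4_c's own z axis and vertical below 0.2 rad and y of port_face in the frame of carcass above -0.0528 m)) and (x of brace1_c in the frame of carcass between -0.101 and -0.089 m or x of brace1_c in the frame of carcass between -0.036 and -0.024 m or x of brace1_c in the frame of carcass between 0.029 and 0.041 m) and y of brace1_c in the frame of carcass between -0.008 and 0.008 m and z of brace1_c in the frame of carcass between 0.0835 and 0.0915 m and angle between the y axis of each of brace1_c, brace2_c, brace3_c and the y axis of carcass, either way round below 0.05 rad and (x of brace2_c in the frame of carcass between -0.101 and -0.089 m or x of brace2_c in the frame of carcass between -0.036 and -0.024 m or x of brace2_c in the frame of carcass between 0.029 and 0.041 m) and y of brace2_c in the frame of carcass between -0.008 and 0.008 m and z of brace2_c in the frame of carcass between 0.0835 and 0.0915 m and (x of brace3_c in the frame of carcass between -0.101 and -0.089 m or x of brace3_c in the frame of carcass between -0.036 and -0.024 m or x of brace3_c in the frame of carcass between 0.029 and 0.041 m) and y of brace3_c in the frame of carcass between -0.008 and 0.008 m and z of brace3_c in the frame of carcass between 0.0835 and 0.0915 m), for 0.2 s.
At the end, for the whole second after the job is handed in: Port: thickest spacer that goes in (next one would have under 1.8 mm to spare), foot within 5 mm of the floor, centre 80-130 mm ahead of mid-box. Others in own rack slots (10 mm), down. Each brace: 6 mm of a housing line, centred to 8 mm, flush to 4 mm, square to 0.05 rad (((z of spacer1_c in the frame of carcass below 0.08 m and y of spacer1_c in the frame of carcass between -0.085 and -0.055 m and x of spacer1_c in the frame of carcass between 0.08 and 0.13 m and angle between spacer1_c's own z axis and vertical below 0.2 rad and y of port_face in the frame of carcass between -0.0708 and -0.0622 m and (x of spacer2_c in the frame of rack between -0.055 and -0.035 m and y of spacer2_c in the frame of rack between -0.01 and 0.01 m and z of spacer2_c in the frame of rack below 0.078 m and angle between spacer2_c's own z axis and vertical below 0.2 rad) and (x of spacer3_c in the frame of rack between 0.014 and 0.034 m and y of spacer3_c in the frame of rack between -0.01 and 0.01 m and z of spacer3_c in the frame of rack below 0.078 m and angle between spacer3_c's own z axis and vertical below 0.2 rad) and (x of spacer4_c in the frame of rack between 0.089 and 0.109 m and y of spacer4_c in the frame of rack between -0.01 and 0.01 m and z of spacer4_c in the frame of rack below 0.078 m and angle between spacer4_c's own z axis and vertical below 0.2 rad)) or (z of spacer2_c in the frame of carcass below 0.08 m and y of spacer2_c in the frame of carcass between -0.085 and -0.055 m and x of spacer2_c in the frame of carcass between 0.08 and 0.13 m and angle between spacer2_c's own z axis and vertical below 0.2 rad and y of port_face in the frame of carcass between -0.0648 and -0.0562 m and (x of spacer1_c in the frame of rack between -0.118 and -0.098 m and y of spacer1_c in the frame of rack between -0.01 and 0.01 m and z of spacer1_c in the frame of rack below 0.078 m and angle between spacer1_c's own z axis and vertical below 0.2 rad) and (x of spacer3_c in the frame of rack between 0.014 and 0.034 m and y of spacer3_c in the frame of rack between -0.01 and 0.01 m and z of spacer3_c in the frame of rack below 0.078 m and angle between spacer3_c's own z axis and vertical below 0.2 rad) and (x of spacer4_c in the frame of rack between 0.089 and 0.109 m and y of spacer4_c in the frame of rack between -0.01 and 0.01 m and z of spacer4_c in the frame of rack below 0.078 m and angle between spacer4_c's own z axis and vertical below 0.2 rad)) or (z of spacer3_c in the frame of carcass below 0.08 m and y of spacer3_c in the frame of carcass between -0.085 and -0.055 m and x of spacer3_c in the frame of carcass between 0.08 and 0.13 m and angle between spacer3_c's own z axis and vertical below 0.2 rad and y of port_face in the frame of carcass between -0.0588 and -0.0502 m and (x of spacer1_c in the frame of rack between -0.118 and -0.098 m and y of spacer1_c in the frame of rack between -0.01 and 0.01 m and z of spacer1_c in the frame of rack below 0.078 m and angle between spacer1_c's own z axis and vertical below 0.2 rad) and (x of spacer2_c in the frame of rack between -0.055 and -0.035 m and y of spacer2_c in the frame of rack between -0.01 and 0.01 m and z of spacer2_c in the frame of rack below 0.078 m and angle between spacer2_c's own z axis and vertical below 0.2 rad) and (x of spacer4_c in the frame of rack between 0.089 and 0.109 m and y of spacer4_c in the frame of rack between -0.01 and 0.01 m and z of spacer4_c in the frame of rack below 0.078 m and angle between spacer4_c's own z axis and vertical below 0.2 rad)) or (z of spacer4_c in the frame of carcass below 0.08 m and y of spacer4_c in the frame of carcass between -0.085 and -0.055 m and x of spacer4_c in the frame of carcass between 0.08 and 0.13 m and angle between spacer4_c's own z axis and vertical below 0.2 rad and y of port_face in the frame of carcass above -0.0528 m and (x of spacer1_c in the frame of rack between -0.118 and -0.098 m and y of spacer1_c in the frame of rack between -0.01 and 0.01 m and z of spacer1_c in the frame of rack below 0.078 m and angle between spacer1_c's own z axis and vertical below 0.2 rad) and (x of spacer2_c in the frame of rack between -0.055 and -0.035 m and y of spacer2_c in the frame of rack between -0.01 and 0.01 m and z of spacer2_c in the frame of rack below 0.078 m and angle between spacer2_c's own z axis and vertical below 0.2 rad) and (x of spacer3_c in the frame of rack between 0.014 and 0.034 m and y of spacer3_c in the frame of rack between -0.01 and 0.01 m and z of spacer3_c in the frame of rack below 0.078 m and angle between spacer3_c's own z axis and vertical below 0.2 rad))) and (x of brace1_c in the frame of carcass between -0.101 and -0.089 m or x of brace1_c in the frame of carcass between -0.036 and -0.024 m or x of brace1_c in the frame of carcass between 0.029 and 0.041 m) and y of brace1_c in the frame of carcass between -0.008 and 0.008 m and z of brace1_c in the frame of carcass between 0.0835 and 0.0915 m and angle between the y axis of each of brace1_c, brace2_c, brace3_c and the y axis of carcass, either way round below 0.05 rad and (x of brace2_c in the frame of carcass between -0.101 and -0.089 m or x of brace2_c in the frame of carcass between -0.036 and -0.024 m or x of brace2_c in the frame of carcass between 0.029 and 0.041 m) and y of brace2_c in the frame of carcass between -0.008 and 0.008 m and z of brace2_c in the frame of carcass between 0.0835 and 0.0915 m and (x of brace3_c in the frame of carcass between -0.101 and -0.089 m or x of brace3_c in the frame of carcass between -0.036 and -0.024 m or x of brace3_c in the frame of carcass between 0.029 and 0.041 m) and y of brace3_c in the frame of carcass between -0.008 and 0.008 m and z of brace3_c in the frame of carcass between 0.0835 and 0.0915 m); the robot touches nothing.
It fails at once if the tape measure is moved by more than 15 mm (distance of tape from where it was at the start of the episode above 0.015 m).
It fails at once if the glue bottle is moved by more than 15 mm (distance of glue from where it was at the start of the episode above 0.015 m).
It fails at once if the sanding block is moved by more than 15 mm (distance of sander from where it was at the start of the episode above 0.015 m).
Of brace1, brace2, brace3 only 2 to 3 are there at a start; the rules pass over those that are not, and their reading is None.
At some moment in a run one of brace1, brace2, brace3 may be knocked a few centimetres aside while the robot is not near it.
It also fails if it takes over 210 s, if anything falls off the work surface, if the arm or the gripper's body presses on something with over 40 N, if the wrist force passes 120 N, or if a joint passes its speed limit or range.

## Robot

A 6-joint arm with a two-finger parallel gripper is mounted at the origin on the work surface. World frame = base frame: x ahead of the robot, y to its left, z up, the work surface at z = 0. Lengths are in m, angles in rad, forces in N, time in s.
With the tool pointing down it reaches from about 0.275 to 0.775 m from the base axis. Payload 14.6 kg.
Tool frame: the origin (TCP) lies on the mounting face of the last link; the fingertips stand 173 mm ahead of it and the grasp point (between the pads) lies 155 mm ahead of it; z points along the fingers, x is the direction in which the jaws open and shut, and the axes are right-handed (so a half turn about z gives the same grasp; the last joint's range is limited). The gripper opens to 85 mm and grips with 20 to 120 N. Pads are 22 mm wide; open, the fingers measure 114 mm over their backs; the gripper's body (76 mm by 85 mm) begins 54 mm behind the grasp point. The pads swing forward as they close: fully open they stand 13 mm farther back than shut.
Start: joints at [-1.411, 0.263, -0.048, 1.259, 0, 1.415], TCP at [0.163, -0.499, 0.405] pointing down, gripper open.
Joint ranges: [-2.65, 2.65], [-0.89, 1.7], [-1.18, 1.37], [-2.13, 2.11], [-1.35, 1.29], [-3.14, 3.14]. Speed limits (rad/s): [1.89, 1.89, 2.57, 2.79, 3.14, 3.14].

## Interface

Orientations are given as a unit quaternion [w, x, y, z].
In Python, from plant import env gives the robot as it stands.
- The arm moves only by the shell command python3 -m jog 'ROWS' [FORCE]. ROWS is JSON, a list of rows, each a list of 3 entries, a list of its own where there are three numbers: the turn, a rotation vector about the tool's x, y, z in rad, then the shift along the tool's x, y, z in cm, then the opening, from -1 (shut) to 1 (fully open). In form: [[[wx, wy, wz], [x, y, z], fingers], ...]. A call has 1 to 5 rows; each row is the pose to reach, as a shift and turn from the pose commanded when the call began, along the tool's axes at that moment; what a row does not reach only later rows make up. A row lasts 1/8 s, in which the tool goes at most 62.5 mm and 10.7 degrees, less where a joint would pass 70% of its speed; a pose out of reach is approached as far as the arm can. A call with a gripper value outside its range is refused whole. The fingers move at their own pace and stop on an object; FORCE is the grip in N (left out, the last holds). Time passes only in rows, so rows that repeat a pose let the fingers close. It gives the time, the measured TCP pose, the force and the opening at its end, in the units of the state.
- env.sense(): the state, without advancing time (a new reading comes with each control period).
- env.read_camera(name): name is "scene" or "top" or "wrist"; returns a dict with "img" (420x560x3 uint8, red, green, blue), "fx", "fy", "cx", "cy" (pixels), "R" (3x3) and "t" (3): a world point X has camera coordinates R X + t. Camera axes: x right, y down, z forward; pixel columns grow to the right and rows downward; lengths in m; the calibration is good to about 2 mm. A picture is of the moment at which its call begins. There is no depth.
- env.job_done(): hands the job in, once; it reports no verdict.
The state is a dict: "time": time; "joints": joint angles; "qd": joint speeds; "effort": joint torques, N m; "position": TCP position; "eef_rot": TCP orientation; "wrist_force": force on the tool from outside, world axes, zero at the start; "torque": the same for the moment, N m; "gripper_width": finger opening in m.
Only numpy, scipy, OpenCV 4.12 (cv2) and the standard library are available. Lean on these libraries where they do the work, as an engineer would, in place of code of your own. Each camera call takes 0.05 s, during which the arm holds its last target. There are 200 camera calls.

## Working session

There is one attempt and no reset: what is moved stays moved. The work goes in short steps, Python scripts to look and compute and a shell command to move; the robot and the scene stay as the last step left them, time stands still between calls to the robot, and variables do not carry over. Pictures are saved under pics/ and viewed, about 12 in all and at most 16, crops included, and the job is handed in when it is done.

```bash
ls; mkdir -p pics
python3 - <<'E'
from plant import env
import cv2,numpy as np
print(env.sense())
for n in ("scene","top"):
    c=env.read_camera(n); cv2.imwrite(f"pics/{n}0.png",c["img"][:,:,::-1])
    print(n,c["fx"],c["fy"],c["cx"],c["cy"],np.round(c["R"],4).tolist(),np.round(c["t"],4).tolist(), (-c["R"].T@c["t"]).round(3))
E
```

```text
pics
{'time': 0.0, 'joints': array([-1.41131363e+00,  2.63513216e-01, -4.89641489e-02,  1.25935625e+00,
        3.96153738e-06,  1.41550569e+00]), 'qd': array([ 6.25585300e-04, -4.74542057e-04,  7.90798410e-05, -8.35026485e-04,
       -2.42178053e-04, -1.20585664e-03]), 'effort': array([-5.20746908e-03, -6.37611437e+01,  3.84565723e+01,  1.36589861e-02,
       -4.25687285e-04,  6.47878210e-06]), 'position': array([ 0.16252571, -0.49911216,  0.40422003]), 'eef_rot': array([-3.67371338e-04,  8.09197317e-01, -5.87536751e-01, -3.66107498e-04]), 'wrist_force': array([-0.60478984,  0.75573578, -0.77139236]), 'torque': array([-0.01863135, -0.017573  , -0.01135117]), 'gripper_width': 0.08510472148736359}
scene 501.7338437391827 501.7338437391827 265.9663099876639 213.70439345177974 [[0.3874, 0.9218, 0.0134], [0.755, -0.3088, -0.5784], [-0.529, 0.2342, -0.8156]] [-0.3257, -0.3087, 1.8175] [ 1.321 -0.221  1.308]
top 417.941853331492 417.941853331492 274.84176460932105 202.39584869538828 [[0.006, -1.0, 0.0044], [-0.9886, -0.0066, -0.1503], [0.1504, -0.0035, -0.9886]] [0.0995, 0.5494, 1.3023] [0.347 0.108 1.37 ]
```

View pics/top0.png

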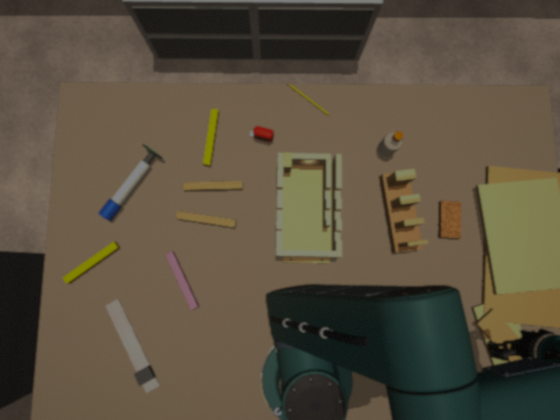

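View pics/scene0.png

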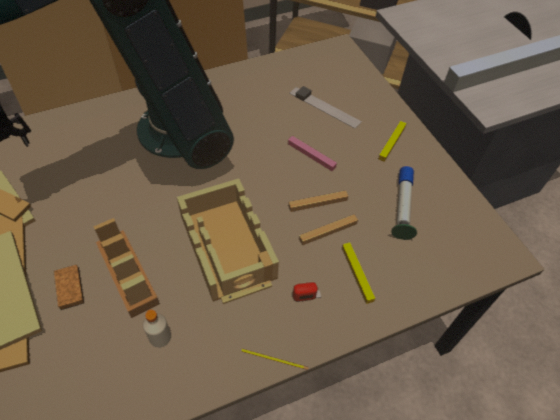

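Two plain wood battens are in the top view, at about (213,186) and (206,219), and they fit the brace description. The pink batten at (182,280) and the yellow ones at (211,137) and (90,262) are look-alikes. I'll confirm with an enlarged crop.

Run:
```python
import cv2,numpy as np
t=cv2.imread("pics/top0.png")
c=cv2.resize(t[145:270,265:430],None,fx=4.8,fy=4.8,interpolation=cv2.INTER_CUBIC)
cv2.imwrite("pics/c1.png",cv2.convertScaleAbs(c,alpha=1.5))
s=cv2.imread("pics/scene0.png")
a=cv2.resize(t[170:240,165:265],None,fx=4,fy=4,interpolation=cv2.INTER_CUBIC)
b=cv2.resize(s[180:250,275:375],None,fx=4,fy=4,interpolation=cv2.INTER_CUBIC)
d=cv2.resize(s[175:315,85:285],None,fx=2,fy=2,interpolation=cv2.INTER_CUBIC)
e=cv2.resize(s[175:315,85:285],None,fx=4,fy=4,interpolation=cv2.INTER_CUBIC)
cv2.imwrite("pics/c2.png",cv2.convertScaleAbs(np.hstack([a,b]),alpha=1.5))
cv2.imwrite("pics/c3.png",cv2.convertScaleAbs(e,alpha=1.3))
```

```text
(no output)
```

View pics/c1.png

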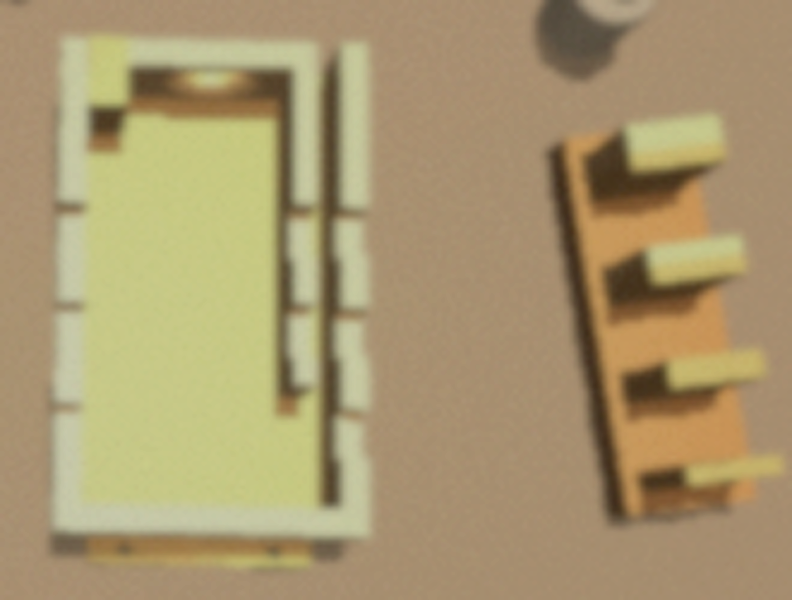

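View pics/c2.png

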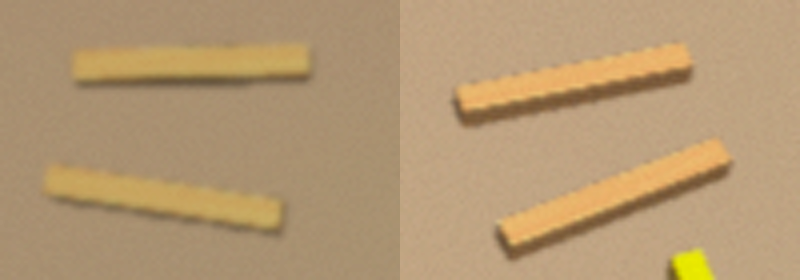

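Crop confirms two plain wood braces; the look-alikes are pink or yellow. In crop c1 the box rim corners are (53,530), (370,536), (369,43) and (62,40). The port gap is about 23 px, roughly 15 mm, so spacer 1 looks likely. Next: initial positions.

```bash
cat > h.py <<'E'
from plant import env
import numpy as np, cv2
from scipy.spatial.transform import Rotation as Ro
def back(c,u,v,z):
    d=np.array([(u-c["cx"])/c["fx"],(v-c["cy"])/c["fy"],1.]);R=np.array(c["R"]);t=np.array(c["t"])
    C=-R.T@t; D=R.T@d; return C+D*(z-C[2])/D[2]
def proj(c,X):
    p=np.array(c["R"])@np.asarray(X,float)+np.array(c["t"]); return p[:2]/p[2]*[c["fx"],c["fy"]]+[c["cx"],c["cy"]]
def pose():
    s=env.sense(); q=s["eef_rot"]; return Ro.from_quat([q[1],q[2],q[3],q[0]]),np.array(s["position"]),s
def go(x,y,z,yaw):
    """row (rotvec, shift cm) taking grasp point to x,y,z (world), jaw axis at angle yaw (mod pi), tool down"""
    R,p,s=pose(); x0=R.as_matrix()[:,0]; cur=np.arctan2(x0[1],x0[0])
    yaw=cur+(yaw-cur+np.pi/2)%np.pi-np.pi/2
    X=np.array([np.cos(yaw),np.sin(yaw),0]); Z=np.array([0,0,-1.]); T=np.c_[X,np.cross(Z,X),Z]
    rel=R.inv()*Ro.from_matrix(T); d=R.inv().apply(np.array([x,y,z+.155])-p)*100
    print("turn",rel.as_rotvec().round(3).tolist(),"shift",d.round(2).tolist(),"| t",round(s["time"],2),"w",round(s["gripper_width"],4),"j6",round(s["joints"][5],2))
def state():
    R,p,s=pose(); m=R.as_matrix(); g=p+m[:,2]*.155
    print("grasp",g.round(4),"jawyaw",round(np.arctan2(m[1,0],m[0,0]),3),"zdir",m[:,2].round(3),"F",np.round(s["wrist_force"],1),"w",round(s["gripper_width"],4),"t",round(s["time"],2))
def snap(n,f,crop=None,k=1):
    c=env.read_camera(n); i=c["img"][:,:,::-1]
    if crop: a,b,d,e=crop; i=i[b:e,a:d]
    i=cv2.resize(i,None,fx=k,fy=k,interpolation=cv2.INTER_CUBIC)
    cv2.imwrite(f"pics/{f}.png",cv2.convertScaleAbs(i,alpha=1.3)); return c
E
python3 - <<'E'
from h import *
c=env.read_camera("top")
P=lambda u,v,z:back(c,(u+.5)/4.8-.5+265,(v+.5)/4.8-.5+145,z).round(4)[:2]
for q in [(53,530),(370,536),(369,43),(62,40)]: print("rim",P(*q,.1))
for q in [(675,143),(697,258),(715,365),(735,469)]: print("spacer",P(*q,.136))
for q in [(564,143),(627,512),(750,495)]: print("rack",P(*q,.045))
B=lambda u,v:back(c,(u+.5)/4-.5+165,(v+.5)/4-.5+170,.025).round(4)[:2]
for q in [(74,65),(308,60),(46,180),(280,214)]: print("brace end",B(*q))
state(); w=env.read_camera("wrist"); R,p,s=pose(); Rt=R.as_matrix()
print("wrist cam in tool: pos",Rt.T@(-w["R"].T@w["t"]-p),"\n",(w["R"]@Rt).round(3),w["fx"],w["cx"],w["cy"])
E
```

```text
rim [0.3793 0.0998]
rim [ 0.3768 -0.0994]
rim [ 0.6958 -0.1045]
rim [0.6964 0.0957]
spacer [ 0.6225 -0.2901]
spacer [ 0.5493 -0.3008]
spacer [ 0.4822 -0.3091]
spacer [ 0.4181 -0.3186]
rack [ 0.6423 -0.2443]
rack [ 0.3948 -0.2776]
rack [ 0.4064 -0.3591]
brace end [0.6039 0.4032]
brace end [0.6093 0.212 ]
brace end [0.5091 0.4221]
brace end [0.4827 0.2323]
grasp [ 0.1625 -0.499   0.2494] jawyaw -1.256 zdir [-0.     0.001 -1.   ] F [-0.7 -0.7  0.1] w 0.0853 t 0.15
wrist cam in tool: pos [ 0.0001408  -0.06955612  0.03184978] 
 [[ 1.     0.001 -0.001]
 [-0.001  0.962 -0.274]
 [ 0.001  0.274  0.962]] 324.7822137094155 277.51535686280994 210.85723559796017
```

```bash
python3 -c "
from h import *
go(.418,-.3186,.23,.139)"
```

```text
turn [-0.001, 0.0, -1.395] shift [-9.26, -29.88, 1.95] | t 0.2 w 0.0856 j6 1.42
```

```bash
python3 -m jog '[[[0,0,-1.395],[-9.3,-29.9,2],1],[[0,0,-1.395],[-9.3,-29.9,2],1],[[0,0,-1.395],[-9.3,-29.9,2],1],[[0,0,-1.395],[-9.3,-29.9,2],1],[[0,0,-1.395],[-9.3,-29.9,2],1]]' 40; python3 -c "
from h import *
state();go(.418,-.3186,.23,.139)"
```

```text
time: 0.82
position: [0.4185, -0.3175, 0.3847]
eef_rot: [0.0, 0.988, -0.156, 0.0]
wrist_force: [0.5, -1.7, -0.1]
gripper_width: 0.0855
grasp [ 0.4185 -0.3175  0.2297] jawyaw -0.312 zdir [ 0. -0. -1.] F [ 0.5 -1.7 -0.1] w 0.0855 t 0.82
turn [0.0, -0.0, -0.451] shift [-0.01, 0.12, -0.03] | t 0.82 w 0.0855 j6 1.08
```

```bash
python3 -m jog '[[[0,0,-0.451],[0,0.1,0],0.3],[[0,0,-0.451],[0,0.1,0],0.3],[[0,0,-0.451],[0,0.1,0],0.3],[[0,0,-0.451],[0,0.1,0],0.3]]'; python3 -c "
from h import *
state();c=snap('wrist','w1')
for s in (.05,.139):
  pass
d=np.array([np.cos(.139),np.sin(.139)]); n=np.array([-d[1],d[0]]); o=np.array([.418,-.3186])
for k,th in ((0,.012),(.063,.018),(.132,.024)):
  print([proj(c,[*(o+d*(k+a)+n*b),.136]).round(1).tolist() for a,b in ((-th/2,.03),(th/2,.03),(th/2,-.03),(-th/2,-.03))])"
```

```text
time: 1.32
position: [0.4167, -0.3198, 0.3846]
eef_rot: [-0.0, 0.998, 0.066, -0.0]
wrist_force: [-0.9, 0.2, -0.7]
gripper_width: 0.0554
grasp [ 0.4167 -0.3198  0.2296] jawyaw 0.132 zdir [-0.  0. -1.] F [-0.9  0.2 -0.7] w 0.0554 t 1.32
[[270.4, 177.2], [288.2, 177.0], [288.1, 258.9], [271.5, 259.1]]
[[359.4, 176.5], [386.1, 176.3], [379.1, 258.3], [354.3, 258.5]]
[[457.4, 175.7], [493.1, 175.5], [478.6, 257.6], [445.4, 257.8]]
```

View pics/w1.png

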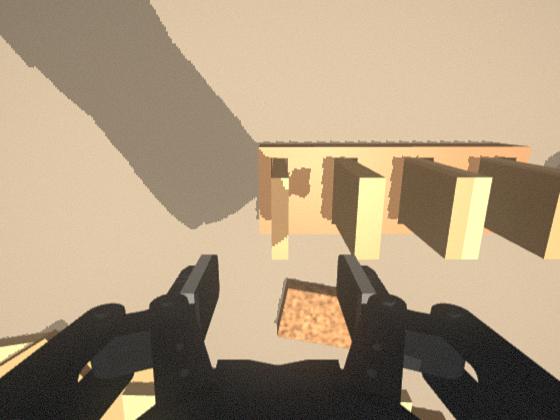

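Wrist view matches the prediction: spacer 1's top is at columns 272–289, rows 177–259. Next is the spacer 1 grasp.

```bash
python3 -c "
from h import *
go(.4185,-.3186,.123,.139)"
```

```text
turn [-0.0, 0.0, -0.008] shift [0.2, -0.1, 10.67] | t 1.38 w 0.0559 j6 0.63
```

```bash
python3 -m jog '[[[0,0,-0.008],[0.2,-0.1,5],0.3],[[0,0,-0.008],[0.2,-0.1,10.7],0.3],[[0,0,-0.008],[0.2,-0.1,10.7],0.3],[[0,0,-0.008],[0.2,-0.1,10.7],-0.8],[[0,0,-0.008],[0.2,-0.1,10.7],-1]]' 50;  python3 -m jog '[[[0,0,0],[0,0,0],-1],[[0,0,0],[0,0,0],-1],[[0,0,0],[0,0,-6],-1],[[0,0,0],[0,0,-10.5],-1],[[0,0,0],[0,0,-10.5],-1]]' 50; python3 -c "
from h import *
state();go(.61,-.2,.25,-.0145+np.pi/2);go(.61,-.2,.25,-.0145+.9)"
```

```text
time: 2.0
position: [0.4191, -0.3192, 0.2799]
eef_rot: [0.001, 0.998, 0.07, 0.001]
wrist_force: [0.6, -0.4, -0.3]
gripper_width: 0.0195
time: 2.62
position: [0.419, -0.319, 0.3868]
eef_rot: [0.003, 0.998, 0.07, 0.002]
wrist_force: [-0.1, 0.2, -1.6]
gripper_width: 0.0109
grasp [ 0.4197 -0.3198  0.2318] jawyaw 0.14 zdir [ 0.005 -0.005 -1.   ] F [-0.1  0.2 -1.6] w 0.0109 t 2.62
turn [0.008, 0.001, -1.416] shift [20.59, -9.1, -1.79] | t 2.62 w 0.0109 j6 0.62
turn [0.007, -0.002, -0.745] shift [20.59, -9.1, -1.79] | t 2.62 w 0.0109 j6 0.62
```

```bash
python3 -c "
from h import *
go(.641,-.078,.275,-.0145+np.pi/2)"; python3 -m jog '[[[0,0,0],[0,0,-4.5],-1],[[0,0,0],[0,-5,-4.5],-1],[[0,0,-1.416],[10,-12,-4.3],-1],[[0,0,-1.416],[15,-18,-4.3],-1],[[0,0,-1.416],[20,-20,-4.3],-1]]'; python3 -c "
from h import *
state();go(.641,-.078,.275,-.0145+np.pi/2)"
```

```text
turn [0.008, 0.001, -1.416] shift [25.37, -20.74, -4.34] | t 2.62 w 0.0109 j6 0.62
time: 3.25
position: [0.5428, -0.1333, 0.4261]
eef_rot: [0.0, 0.938, 0.347, 0.0]
wrist_force: [0.9, -1.3, -0.0]
gripper_width: 0.011
grasp [ 0.5428 -0.1333  0.2711] jawyaw 0.709 zdir [ 0. -0. -1.] F [ 0.9 -1.3 -0. ] w 0.011 t 3.25
turn [0.0, 0.0, -0.847] shift [11.06, 2.2, -0.39] | t 3.25 w 0.011 j6 0.48
```

```bash
python3 -m jog '[[[0,0,-0.847],[11.1,2.2,-0.4],-1],[[0,0,-0.847],[11.1,2.2,-0.4],-1],[[0,0,-0.847],[11.1,2.2,-0.4],-1],[[0,0,-0.847],[11.1,2.2,-0.4],-1],[[0,0,-0.847],[11.1,2.2,-0.4],-1]]'; python3 -c "
from h import *
state();go(.641,-.078,.275,-.0145+np.pi/2)
c=snap('wrist','w2')
bx=lambda x,y,z:proj(c,[.537+x*np.cos(-.0145)-y*np.sin(-.0145),-.002+x*np.sin(-.0145)+y*np.cos(-.0145),z]).round(1).tolist()
for x in (.05,.105,.16): print(x,[bx(x,y,.1) for y in (-.1,-.082,-.067,-.052)])
"
```

```text
time: 3.88
position: [0.6411, -0.08, 0.4295]
eef_rot: [-0.0, 0.713, 0.701, -0.0]
wrist_force: [0.2, -0.2, -0.2]
gripper_width: 0.0114
grasp [ 0.641  -0.08    0.2745] jawyaw 1.555 zdir [-0.001  0.    -1.   ] F [ 0.2 -0.2 -0.2] w 0.0114 t 3.88
turn [-0.001, -0.0, -0.002] shift [0.2, -0.01, -0.05] | t 3.88 w 0.0114 j6 -0.23
0.05 [[251.7, 135.0], [271.8, 135.0], [288.6, 134.9], [305.4, 134.9]]
0.105 [[253.1, 195.0], [272.2, 195.0], [288.2, 194.9], [304.1, 194.9]]
0.16 [[254.3, 249.4], [272.6, 249.3], [287.8, 249.3], [303.0, 249.3]]
```

View pics/w2.png

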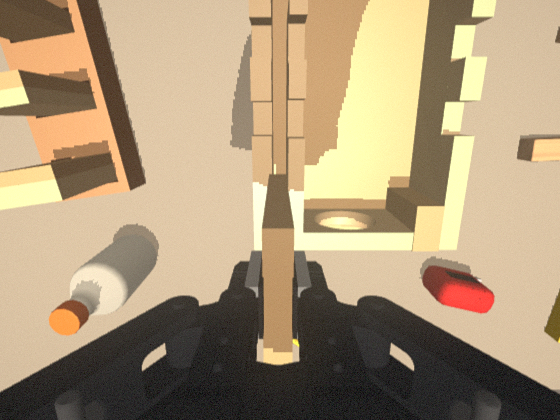

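Port at rim height spans columns 272–288, which agrees with the prediction for 15 mm. That rules out the 18 mm spacer, so spacer 1 it is. Next I refine the edges numerically.

```bash
python3 -c "
from h import *
c=env.read_camera('wrist'); g=cv2.cvtColor(c['img'],cv2.COLOR_RGB2GRAY)
for r in (40,110,125,150,168): print(r,g[r,244:314].tolist())
for r in (182,190,200): print(r,g[r,255:300].tolist())
print([proj(c,[.641-.03,-.08+s*.0035,.1615]).round(1).tolist() for s in (-1,1)],[proj(c,[.611,-.08+s*.006,.1675]).round(1).tolist() for s in (-1,1)])
"
```

```text
40 [151, 154, 131, 125, 100, 105, 103, 106, 137, 152, 148, 153, 151, 149, 153, 150, 152, 152, 150, 150, 153, 151, 153, 153, 149, 152, 155, 151, 99, 114, 133, 132, 131, 133, 134, 132, 133, 134, 132, 130, 132, 133, 134, 87, 94, 153, 154, 154, 153, 155, 152, 153, 152, 152, 151, 153, 152, 154, 153, 157, 150, 140, 133, 132, 134, 133, 133, 129, 131, 135]
110 [106, 104, 105, 108, 108, 109, 103, 108, 108, 128, 148, 153, 152, 153, 153, 150, 154, 150, 152, 151, 149, 156, 151, 149, 150, 151, 151, 149, 114, 118, 135, 131, 133, 132, 132, 133, 134, 132, 131, 134, 133, 132, 104, 86, 150, 156, 154, 154, 154, 152, 153, 153, 151, 155, 151, 151, 151, 153, 155, 146, 133, 136, 136, 134, 132, 132, 134, 136, 135, 131]
125 [107, 107, 106, 107, 106, 105, 107, 107, 104, 120, 152, 150, 151, 149, 149, 151, 150, 150, 151, 151, 151, 151, 149, 150, 151, 151, 153, 150, 114, 116, 127, 131, 127, 129, 132, 132, 132, 131, 133, 130, 132, 131, 105, 86, 148, 155, 149, 152, 154, 148, 152, 152, 152, 153, 148, 153, 153, 152, 152, 142, 131, 134, 133, 133, 133, 134, 133, 133, 129, 133]
150 [160, 144, 141, 143, 141, 145, 142, 1
[... 653 characters left out ...]
01, 202]
182 [186, 187, 188, 184, 151, 147, 142, 145, 149, 147, 148, 146, 143, 93, 81, 79, 80, 80, 79, 84, 79, 81, 79, 83, 82, 84, 82, 78, 81, 80, 80, 79, 82, 130, 143, 146, 146, 144, 148, 149, 149, 145, 149, 147, 150]
190 [206, 204, 205, 206, 205, 202, 205, 204, 205, 207, 206, 189, 96, 79, 80, 82, 79, 77, 79, 84, 82, 84, 79, 81, 80, 81, 84, 81, 82, 80, 83, 81, 87, 117, 152, 201, 205, 207, 203, 155, 150, 149, 149, 150, 150]
200 [205, 204, 205, 206, 207, 204, 208, 205, 206, 208, 154, 89, 81, 81, 80, 81, 82, 81, 84, 82, 81, 82, 78, 80, 83, 83, 82, 80, 80, 83, 78, 81, 81, 79, 100, 202, 207, 206, 208, 204, 205, 204, 206, 205, 207]
[[272.9, 174.4], [282.5, 174.3]] [[269.3, 175.8], [286.1, 175.6]]
```

```bash
python3 -m jog '[[[0,0,0],[0.2,0,4],-1],[[0,0,0],[0.2,0,8],-1],[[0,0,0],[0.2,0,9],-1],[[0,0,0],[0.2,0,10],-1],[[0,0,0],[0.2,0,11],-1]]'; python3 -c "
from h import *
state();go(.641,-.078,.126,-.0145+np.pi/2)"
```

```text
time: 4.6
position: [0.6414, -0.0784, 0.3207]
eef_rot: [0.001, 0.715, 0.699, 0.0]
wrist_force: [-0.2, -0.2, -0.2]
gripper_width: 0.0112
grasp [ 0.6417 -0.0784  0.1657] jawyaw 1.549 zdir [ 0.002 -0.    -1.   ] F [-0.2 -0.2 -0.2] w 0.0112 t 4.6
turn [0.002, 0.0, -0.007] shift [0.04, -0.05, 3.97] | t 4.6 w 0.0112 j6 -0.23
```

```bash
python3 -m jog '[[[0,0,-0.007],[0,0,2],-1],[[0,0,-0.007],[0,0,3],-1],[[0,0,-0.007],[0,0,3.7],-1],[[0,0,-0.007],[0,0,4],-1],[[0,0,-0.007],[0,0,4],-1]]'; python3 -c "
from h import *
state();go(.641,-.078,.125,-.0145+np.pi/2)"
```

```text
time: 5.22
position: [0.6411, -0.0782, 0.2817]
eef_rot: [0.001, 0.712, 0.702, 0.0]
wrist_force: [-4.8, 1.4, 13.7]
gripper_width: 0.0111
grasp [ 0.6414 -0.0783  0.1267] jawyaw 1.557 zdir [ 0.002 -0.001 -1.   ] F [-4.8  1.4 13.7] w 0.0111 t 5.22
turn [0.002, 0.001, 0.001] shift [0.02, -0.01, 0.17] | t 5.22 w 0.0111 j6 -0.23
```

```bash
python3 -m jog '[[[0,0,0],[0,0,0],-0.3],[[0,0,0],[0,0,0],-0.1],[[0,0,0],[0,0,-2],0],[[0,0,0],[0,0,-8],0],[[0,0,0],[0,0,-12],0]]'; python3 -c "
from h import *
state()
c=snap('wrist','w3')
C=snap('scene','s3',(165,160,305,300),4)
bx=lambda x,y,z:[.537+x*np.cos(-.0145)-y*np.sin(-.0145),-.002+x*np.sin(-.0145)+y*np.cos(-.0145),z]
print([proj(c,bx(.105+a,-.0745+b,.138)).round(1).tolist() for a,b in ((-.03,-.006),(-.03,.006),(.03,.006),(.03,-.006))])
"
```

```text
time: 5.85
position: [0.641, -0.0782, 0.4025]
eef_rot: [0.001, 0.712, 0.702, 0.0]
wrist_force: [0.4, -0.5, 0.4]
gripper_width: 0.043
grasp [ 0.6412 -0.0783  0.2475] jawyaw 1.557 zdir [ 0.002 -0.    -1.   ] F [ 0.4 -0.5  0.4] w 0.043 t 5.85
[[270.2, 174.3], [286.8, 174.3], [286.2, 251.3], [270.7, 251.3]]
```

View pics/w3.png

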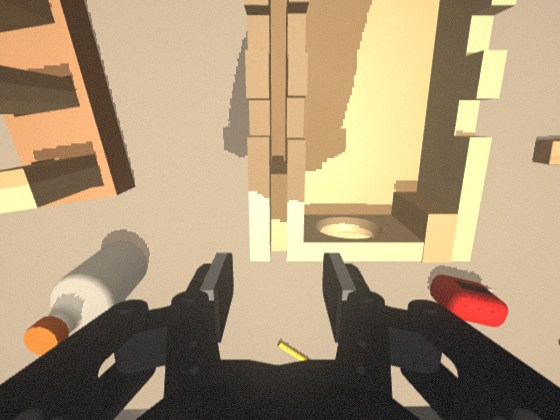

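View pics/s3.png

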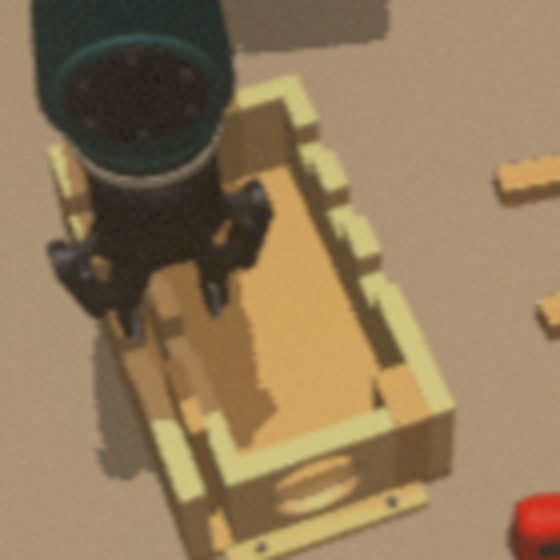

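Whether the spacer is standing isn't clear because the arm's shadow falls on it. I'll project where it should appear in these images and compare intensities.

```bash
python3 -c "
from h import *
bx=lambda x,y,z:[.537+x*np.cos(-.0145)-y*np.sin(-.0145),-.002+x*np.sin(-.0145)+y*np.cos(-.0145),z]
C=env.read_camera('scene')
for z in (.138,.1): print(z,[((proj(C,bx(.105+a,-.0745+b,z))-[165,160])*4).round(0).tolist() for a,b in ((-.03,-.006),(-.03,.006),(.03,.006),(.03,-.006))])
print('mouth rim',[((proj(C,bx(.16,y,.1))-[165,160])*4).round(0).tolist() for y in (-.1,-.082,-.067,-.052)])
c=env.read_camera('wrist'); g=cv2.cvtColor(c['img'],cv2.COLOR_RGB2GRAY)
for r in range(140,262,6): print(r,g[r,264:294].tolist())
"
```

```text
0.138 [[162.0, 360.0], [179.0, 354.0], [207.0, 426.0], [190.0, 432.0]]
0.1 [[166.0, 388.0], [183.0, 383.0], [211.0, 454.0], [194.0, 460.0]]
mouth rim [[178.0, 500.0], [204.0, 491.0], [225.0, 484.0], [246.0, 476.0]]
140 [146, 149, 147, 146, 147, 113, 80, 101, 127, 124, 132, 128, 129, 127, 129, 124, 129, 128, 128, 128, 128, 100, 80, 91, 147, 147, 148, 146, 146, 147]
146 [146, 143, 150, 146, 150, 113, 80, 91, 130, 130, 131, 125, 128, 127, 129, 128, 128, 129, 129, 128, 128, 105, 74, 97, 145, 150, 147, 147, 148, 145]
152 [145, 146, 144, 147, 147, 109, 79, 88, 125, 130, 128, 128, 127, 127, 127, 128, 133, 126, 129, 129, 127, 104, 78, 95, 145, 147, 147, 149, 146, 146]
158 [145, 147, 147, 145, 149, 113, 81, 79, 79, 75, 79, 83, 77, 79, 80, 77, 77, 79, 77, 92, 126, 105, 77, 97, 147, 147, 147, 147, 148, 149]
164 [144, 147, 146, 145, 144, 112, 79, 75, 81, 78, 78, 82, 77, 81, 80, 78, 80, 80, 78, 82, 113, 95, 76, 96, 144, 146, 146, 145, 146, 145]
170 [148, 144, 146, 146, 134, 86, 75, 79, 82, 77, 77, 81, 80, 80, 83, 79, 78, 80, 82, 77, 96, 101, 81, 113, 143, 148, 144, 149, 145, 147]
176 [144, 145, 1
[... 1590 characters left out ...]
, 193, 191, 193, 189, 193, 194, 188, 125, 97, 199, 202, 205, 197, 202, 200, 204]
242 [202, 200, 203, 201, 200, 189, 188, 191, 189, 189, 186, 191, 187, 190, 191, 191, 189, 192, 191, 191, 181, 146, 106, 198, 203, 204, 199, 201, 201, 201]
248 [202, 200, 201, 202, 202, 191, 188, 190, 190, 188, 191, 190, 189, 188, 192, 188, 187, 188, 188, 190, 176, 152, 106, 193, 206, 200, 203, 199, 201, 200]
254 [201, 201, 201, 201, 202, 198, 150, 154, 155, 157, 152, 155, 157, 155, 157, 157, 155, 156, 159, 158, 155, 154, 152, 198, 204, 201, 199, 202, 199, 203]
260 [172, 172, 176, 175, 174, 175, 162, 158, 154, 157, 157, 158, 156, 158, 155, 155, 157, 154, 156, 155, 158, 157, 160, 176, 175, 176, 178, 176, 170, 175]
```

The spacer stands in the port. Its top face is at columns 268–284, rows 174–251, matching the 138 mm height, and its dark rear face is at rows 157–172. It leans against the right wall side by about 1.5 mm. Next, brace A.

```bash
python3 -c "
from h import *
go(.607,.308,.22,.028)"
```

```text
turn [0.001, -0.001, 1.529] shift [38.58, -3.95, 2.5] | t 6.05 w 0.0425 j6 -0.23
```

```bash
python3 -m jog '[[[0,0,1.529],[38.6,-4,2],0.3],[[0,0,1.529],[38.6,-4,2],0.3],[[0,0,1.529],[38.6,-4,2],0.3],[[0,0,1.529],[38.6,-4,2],0.3],[[0,0,1.529],[38.6,-4,2.5],0.3]]'; python3 -c "
from h import *
state();go(.607,.308,.22,.028)"
```

```text
time: 6.68
position: [0.6138, 0.2236, 0.3809]
eef_rot: [-0.0, 0.948, 0.317, -0.001]
wrist_force: [1.1, 0.6, -0.1]
gripper_width: 0.0558
grasp [0.6135 0.2235 0.2259] jawyaw 0.646 zdir [-0.002 -0.    -1.   ] F [ 1.1  0.6 -0.1] w 0.0558 t 6.67
turn [-0.0, 0.002, 0.618] shift [4.53, -7.15, 0.59] | t 6.67 w 0.0558 j6 1.15
```

```bash
python3 -m jog '[[[0,0,0.618],[4.5,-7.1,0.6],0.3],[[0,0,0.618],[4.5,-7.1,0.6],0.3],[[0,0,0.618],[4.5,-7.1,0.6],0.3],[[0,0,0.618],[4.5,-7.1,0.6],0.3],[[0,0,0.618],[4.5,-7.1,0.6],0.3]]'; python3 -c "
from h import *
state();c=snap('wrist','w4')
for e in [(.6039,.4032),(.6093,.212),(.5091,.4221),(.4827,.2323)]: print(proj(c,[*e,.025]).round(1).tolist())"
```

```text
time: 7.3
position: [0.607, 0.3055, 0.375]
eef_rot: [0.0, 1.0, 0.017, -0.001]
wrist_force: [-0.8, 0.1, -0.7]
gripper_width: 0.0555
grasp [0.6067 0.3054 0.22  ] jawyaw 0.034 zdir [-0.002 -0.001 -1.   ] F [-0.8  0.1 -0.7] w 0.0555 t 7.3
[278.4, 85.5]
[277.3, 274.6]
[173.8, 59.3]
[158.6, 253.5]
```

View pics/w4.png

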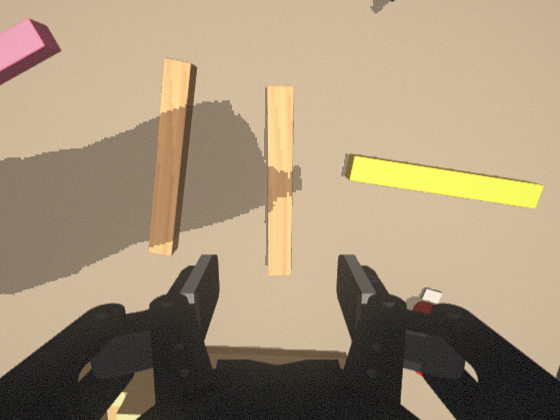

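Brace A's top face is centred on (280.5,86)–(280,275) and brace B's on (177.5,60.5)–(161,251.5). Both are plain wood, with the yellow and pink pieces well clear.

```bash
python3 -c "
from h import *
c=env.read_camera('wrist')
for p in (((280.5,86),(280,275)),((177.5,60.5),(161,251.5))):
  a,b=[back(c,*q,.025)[:2] for q in p]; d=a-b; print('centre',((a+b)/2).round(4),'len',np.hypot(*d).round(4),'jawyaw',(np.arctan2(d[1],d[0])-np.pi/2).round(4))
  go(*((a+b)/2),.02,np.arctan2(d[1],d[0])-np.pi/2)"
```

```text
centre [0.6092 0.3071] len 0.1915 jawyaw 0.0343
turn [0.0, 0.001, 0.001] shift [0.25, -0.17, 20.06] | t 7.4 w 0.0556 j6 1.88
centre [0.499  0.3278] len 0.1886 jawyaw -0.1426
turn [0.0, 0.001, 0.178] shift [-10.69, -2.62, 20.07] | t 7.4 w 0.0556 j6 1.88
```

```bash
python3 -m jog '[[[0,0,0],[0.25,-0.15,6],0.3],[[0,0,0],[0.25,-0.15,12],0.3],[[0,0,0],[0.25,-0.15,17],0.3],[[0,0,0],[0.25,-0.15,19.6],0.3],[[0,0,0],[0.25,-0.15,19.6],0.3]]' 50; python3 -m jog '[[[0,0,0],[0,0,0],-0.5],[[0,0,0],[0,0,0],-0.8],[[0,0,0],[0,0,0],-0.8],[[0,0,0],[0,0,-6],-0.8],[[0,0,0],[0,0,-12],-0.8]]' 50;  python3 -c "
from h import *
state();go(.508,-.0,.20,-.0145)"
```

```text
time: 8.02
position: [0.6088, 0.3067, 0.1785]
eef_rot: [0.001, 1.0, 0.017, -0.002]
wrist_force: [0.9, -0.7, 0.2]
gripper_width: 0.0554
time: 8.65
position: [0.6093, 0.307, 0.3027]
eef_rot: [-0.0, 1.0, 0.017, 0.0]
wrist_force: [1.2, 0.4, -0.6]
gripper_width: 0.0235
grasp [0.6093 0.307  0.1477] jawyaw 0.034 zdir [ 0.  0. -1.] F [ 1.2  0.4 -0.6] w 0.0235 t 8.65
turn [-0.0, -0.0, 0.049] shift [-11.16, 30.34, -5.24] | t 8.65 w 0.0235 j6 1.88
```

```bash
python3 -m jog '[[[0,0,0.049],[-2,6,-5],-0.8],[[0,0,0.049],[-4,12,-5],-0.8],[[0,0,0.049],[-7,18,-5],-0.8],[[0,0,0.049],[-10,24,-5],-0.8],[[0,0,0.049],[-11.2,30.4,-5],-0.8]]';  python3 -c "
from h import *
state();go(.507,-.0016,.16,-.0145)"
```

```text
time: 9.28
position: [0.5124, 0.0241, 0.3516]
eef_rot: [0.0, 1.0, -0.007, 0.001]
wrist_force: [1.8, -0.5, -0.2]
gripper_width: 0.0239
grasp [0.5127 0.024  0.1966] jawyaw -0.014 zdir [ 0.002 -0.    -1.   ] F [ 1.8 -0.5 -0.2] w 0.0239 t 9.28
turn [0.0, -0.002, 0.0] shift [-0.51, 2.57, 3.66] | t 9.28 w 0.0239 j6 1.47
```

```bash
python3 -m jog '[[[0,0,0],[-0.5,2.6,0],-0.8],[[0,0,0],[-0.5,2.6,2],-0.8],[[0,0,0],[-0.5,2.6,3.6],-0.8],[[0,0,0],[-0.5,2.6,3.6],-0.8]]';  python3 -c "
from h import *
state();go(.507,-.0016,.103,-.0145)
c=snap('wrist','w5')
bx=lambda x,y,z:proj(c,[.537+x*np.cos(-.0145)-y*np.sin(-.0145),-.0021+x*np.sin(-.0145)+y*np.cos(-.0145),z]).round(1).tolist()
for y in (.1,.082,-.082): print(y,[bx(x,y,.1) for x in (-.11,-.08,-.045,-.015,.02,.05)])
"
```

```text
time: 9.78
position: [0.5081, -0.0005, 0.3144]
eef_rot: [-0.0, 1.0, -0.008, -0.0]
wrist_force: [-0.8, 0.5, -0.3]
gripper_width: 0.0235
grasp [ 5.080e-01 -5.000e-04  1.594e-01] jawyaw -0.015 zdir [-0.001  0.    -1.   ] F [-0.8  0.5 -0.3] w 0.0235 t 9.78
turn [-0.0, 0.001, -0.001] shift [-0.11, 0.11, 5.64] | t 9.78 w 0.0235 j6 1.42
0.1 [[120.1, 58.8], [178.2, 58.7], [246.1, 58.6], [304.3, 58.5], [372.1, 58.4], [430.3, 58.3]]
0.082 [[124.7, 95.7], [181.1, 95.6], [247.1, 95.5], [303.6, 95.4], [369.5, 95.4], [426.0, 95.3]]
-0.082 [[156.7, 354.9], [201.5, 354.9], [253.7, 354.8], [298.5, 354.7], [350.7, 354.7], [395.5, 354.6]]
```

View pics/w5.png

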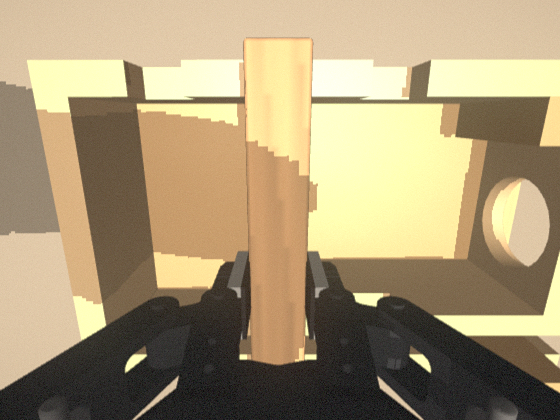

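```bash
python3 -c "
from h import *
c=env.read_camera('wrist'); g=cv2.cvtColor(c['img'],cv2.COLOR_RGB2GRAY).astype(int)
bx=lambda x,y,z:proj(c,[.537+x*np.cos(-.0145)-y*np.sin(-.0145),-.0021+x*np.sin(-.0145)+y*np.cos(-.0145),z]).round(1).tolist()
for r in (64,70,80,90):
  d=g[r,2:]-g[r,:-2]; print(r,[(i+1,d[i]) for i in range(100,450) if abs(d[i])>14])
for y in (.097,.09): print([bx(x,y,.1) for x in (-.11,-.08,-.045,-.015,.02,.05)])
"
```

```text
64 [(122, np.int64(-97)), (123, np.int64(-137)), (124, np.int64(-44)), (127, np.int64(15)), (131, np.int64(30)), (132, np.int64(32)), (133, np.int64(18)), (134, np.int64(29)), (135, np.int64(31)), (179, np.int64(27)), (180, np.int64(44)), (181, np.int64(24)), (237, np.int64(-46)), (238, np.int64(-57)), (242, np.int64(-19)), (244, np.int64(25)), (245, np.int64(32)), (246, np.int64(24)), (310, np.int64(-19)), (311, np.int64(-16)), (312, np.int64(49)), (313, np.int64(58)), (371, np.int64(-47)), (372, np.int64(-47)), (416, np.int64(-20)), (417, np.int64(-28)), (418, np.int64(-29)), (419, np.int64(-28)), (420, np.int64(-23)), (421, np.int64(-16)), (428, np.int64(87)), (429, np.int64(113)), (430, np.int64(38))]
70 [(123, np.int64(-116)), (124, np.int64(-135)), (125, np.int64(-29)), (141, np.int64(98)), (142, np.int64(118)), (143, np.int64(35)), (237, np.int64(-51)), (238, np.int64(-48)), (243, np.int64(-24)), (245, np.int64(41)), (246, np.int64(24)), (309, np.int64(-19)), (310, np.int64(-22)), (311, np.int64(-20)), (312, np.int64(50)), (313, np.int64(65)), (405, np.int64(-53)), (406, np.in
[... 692 characters left out ...]
125, np.int64(-71)), (126, np.int64(-128)), (127, np.int64(-60)), (143, np.int64(73)), (144, np.int64(128)), (145, np.int64(60)), (238, np.int64(-49)), (239, np.int64(-52)), (243, np.int64(-31)), (245, np.int64(43)), (246, np.int64(22)), (247, np.int64(15)), (309, np.int64(-22)), (310, np.int64(-32)), (311, np.int64(51)), (312, np.int64(72)), (400, np.int64(-55)), (401, np.int64(-56)), (407, np.int64(-25)), (408, np.int64(-60)), (409, np.int64(-42)), (425, np.int64(88)), (426, np.int64(106)), (427, np.int64(34))]
[[120.5, 65.3], [178.2, 65.2], [245.5, 65.1], [303.2, 65.0], [370.5, 65.0], [428.1, 64.9]]
[[122.3, 79.7], [179.3, 79.6], [245.9, 79.5], [302.9, 79.5], [369.4, 79.4], [426.5, 79.3]]
```

```bash
python3 -m jog '[[[0,0,0],[-0.1,0.2,0],-0.8],[[0,0,0],[-0.1,0.2,2.5],-0.8],[[0,0,0],[-0.1,0.2,4],-0.8],[[0,0,0],[-0.1,0.2,5.2],-0.8],[[0,0,0],[-0.1,0.2,5.9],-0.8]]';  python3 -c "
from h import *
state()"
```

```text
time: 10.5
position: [0.5077, -0.0025, 0.2563]
eef_rot: [0.0, 1.0, -0.008, 0.001]
wrist_force: [-29.9, 4.9, 104.3]
gripper_width: 0.0238
grasp [ 0.508  -0.0026  0.1013] jawyaw -0.015 zdir [ 0.002 -0.    -1.   ] F [-29.9   4.9 104.3] w 0.0238 t 10.5
```

```bash
python3 -m jog '[[[0,0,0],[0,0,-0.3],-0.8],[[0,0,0],[0,0,-0.3],-0.8]]';  python3 -c "
from h import *
state()
c=snap('scene','s5',(165,170,305,300),4)"
```

```text
time: 10.75
position: [0.5076, -0.0025, 0.2589]
eef_rot: [0.0, 1.0, -0.008, 0.0]
wrist_force: [0.3, -0.6, -1.2]
gripper_width: 0.0238
grasp [ 0.5078 -0.0025  0.1039] jawyaw -0.015 zdir [ 0.001 -0.    -1.   ] F [ 0.3 -0.6 -1.2] w 0.0238 t 10.75
```

View pics/s5.png

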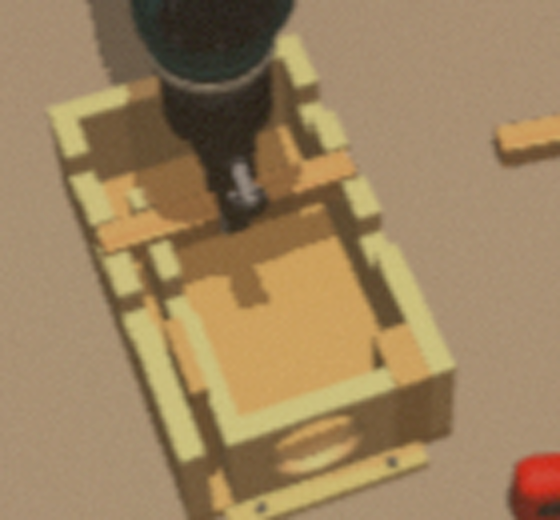

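Brace A sits inside the middle notches at both ends. I backed off, so the force is now about zero. Release and check.

```bash
python3 -m jog '[[[0,0,0],[0,0,0.1],-0.4],[[0,0,0],[0,0,0.1],-0.1],[[0,0,0],[0,0,-2],0],[[0,0,0],[0,0,-7],0.1],[[0,0,0],[0,0,-9],0.2]]';  python3 -c "
from h import *
state()
c=snap('wrist','w6'); 
bx=lambda x,y,z:proj(c,[.5378+x*np.cos(-.0145)-y*np.sin(-.0145),-.0028+x*np.sin(-.0145)+y*np.cos(-.0145),z]).round(1).tolist()
print('brace ideal',[bx(-.03+a,y,.1) for y in (.097,-.097) for a in (-.0125,.0125)],'outer',bx(-.03,.1,.1)); go(.499,.328,.2,-.1426)"
```

```text
time: 11.42
position: [0.5077, -0.0025, 0.3508]
eef_rot: [0.0, 1.0, -0.008, 0.001]
wrist_force: [0.1, -0.2, -0.9]
gripper_width: 0.0515
grasp [ 0.5082 -0.0026  0.1958] jawyaw -0.015 zdir [ 0.003 -0.    -1.   ] F [ 0.1 -0.2 -0.9] w 0.0515 t 11.43
brace ideal [[256.2, 71.5], [296.2, 71.5], [261.0, 337.0], [292.6, 336.9]] outer [276.2, 66.3]
turn [0.0, -0.004, 0.128] shift [-1.39, -33.04, -0.31] | t 11.47 w 0.0509 j6 1.42
```

View pics/w6.png

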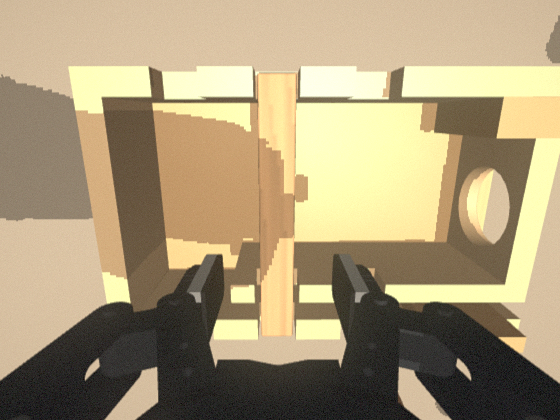

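Brace A is seated in the middle pair (columns 258–296, rows 73–335; ideal 256–296, 71–337). Now brace B.

```bash
python3 -m jog '[[[0,0,0.128],[-1.4,-33,-1],0.3],[[0,0,0.128],[-1.4,-33,-1],0.3],[[0,0,0.128],[-1.4,-33,-1],0.3],[[0,0,0.128],[-1.4,-33,-1],0.3],[[0,0,0.128],[-1.4,-33,-1],0.3]]';python3 -m jog '[[[0,0,0],[0,-2,0],0.3],[[0,0,0],[0,-2,0],0.3]]';  python3 -c "
from h import *
state()
c=snap('wrist','w7'); print(proj(c,[.5125,.4223,.025]),proj(c,[.4857,.2345,.025]))"
```

```text
time: 12.1
position: [0.4985, 0.3118, 0.3575]
eef_rot: [0.0, 0.997, -0.072, -0.0]
wrist_force: [1.2, -0.1, 0.8]
gripper_width: 0.0556
time: 12.35
position: [0.5018, 0.3303, 0.357]
eef_rot: [0.0, 0.997, -0.071, -0.0]
wrist_force: [-0.4, -0.4, -2.3]
gripper_width: 0.0557
grasp [0.5017 0.3302 0.202 ] jawyaw -0.142 zdir [-0.001 -0.001 -1.   ] F [-0.4 -0.4 -2.3] w 0.0557 t 12.35
[274.73577488  89.89273314] [275.25757809 285.86030815]
```

View pics/w7.png

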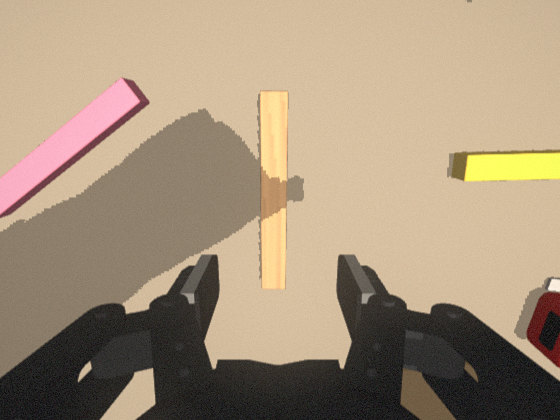

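Brace B hasn't moved; it runs (274.3,91)–(273.8,288).

```bash
python3 -c "
from h import *
c=env.read_camera('wrist')
a,b=[back(c,*q,.025)[:2] for q in ((274.3,91),(273.8,288))]; d=a-b; print(((a+b)/2).round(4),np.hypot(*d).round(4))
go(*((a+b)/2),.024,np.arctan2(d[1],d[0])-np.pi/2)"
```

```text
[0.498  0.3257] 0.1914
turn [0.001, 0.001, 0.005] shift [-0.34, 0.33, 17.85] | t 12.45 w 0.0557 j6 2.16
```

```bash
python3 -m jog '[[[0,0,0.005],[-0.34,0.33,6],0.3],[[0,0,0.005],[-0.34,0.33,12],0.3],[[0,0,0.005],[-0.34,0.33,16],0.3],[[0,0,0.005],[-0.34,0.33,17.8],0.3],[[0,0,0.005],[-0.34,0.33,17.8],0.3]]' 50; python3 -m jog '[[[0,0,0],[0,0,0],-0.5],[[0,0,0],[0,0,0],-0.8],[[0,0,0],[0,0,0],-0.8],[[0,0,0],[0,0,-6],-0.8],[[0,0,0],[0,0,-12],-0.8]]' 50;  python3 -c "
from h import *
state();go(.5378-.095,-.0014,.19,-.0145)"
```

```text
time: 13.08
position: [0.4978, 0.3252, 0.1791]
eef_rot: [0.001, 0.997, -0.075, -0.001]
wrist_force: [1.1, -0.0, 0.8]
gripper_width: 0.0554
time: 13.7
position: [0.4977, 0.3265, 0.3021]
eef_rot: [-0.0, 0.997, -0.074, 0.0]
wrist_force: [1.1, 0.8, -0.1]
gripper_width: 0.0237
grasp [0.4977 0.3265 0.1471] jawyaw -0.148 zdir [ 0.  0. -1.] F [ 1.1  0.8 -0.1] w 0.0237 t 13.7
turn [-0.0, -0.0, -0.134] shift [-0.58, 33.24, -4.29] | t 13.7 w 0.0237 j6 2.16
```

```bash
python3 -m jog '[[[0,0,-0.134],[-0.6,6,-4.3],-0.8],[[0,0,-0.134],[-0.6,12,-4.3],-0.8],[[0,0,-0.134],[-0.6,18,-4.3],-0.8],[[0,0,-0.134],[-0.6,24,-4.3],-0.8],[[0,0,-0.134],[-0.6,30,-4.3],-0.8]]';  python3 -c "
from h import *
state();go(.4428,-.0014,.16,-.0145)"
```

```text
time: 14.32
position: [0.4469, 0.0292, 0.3438]
eef_rot: [0.0, 1.0, -0.007, 0.001]
wrist_force: [1.1, -0.2, -0.7]
gripper_width: 0.024
grasp [0.4472 0.0291 0.1888] jawyaw -0.014 zdir [ 0.002 -0.    -1.   ] F [ 1.1 -0.2 -0.7] w 0.024 t 14.32
turn [0.0, -0.002, 0.001] shift [-0.38, 3.06, 2.88] | t 14.32 w 0.024 j6 1.47
```

```bash
python3 -m jog '[[[0,0,0],[-0.4,3,0],-0.8],[[0,0,0],[-0.4,3,2],-0.8],[[0,0,0],[-0.4,3,2.9],-0.8],[[0,0,0],[-0.4,3,2.9],-0.8]]';  python3 -c "
from h import *
state();go(.4428,-.0014,.103,-.0145)
c=snap('wrist','w8')
bx=lambda x,y,z:proj(c,[.5378+x*np.cos(-.0145)-y*np.sin(-.0145),-.0028+x*np.sin(-.0145)+y*np.cos(-.0145),z]).round(1).tolist()
for y in (.097,.09,-.082): print(y,[bx(x,y,.1) for x in (-.11,-.08,-.0425,-.0175,.02)])
g=cv2.cvtColor(c['img'],cv2.COLOR_RGB2GRAY).astype(int)
for r in (64,70,80):
  d=g[r,2:]-g[r,:-2]; print(r,[(i+1,int(d[i])) for i in range(170,500) if abs(d[i])>20])
"
```

```text
time: 14.82
position: [0.4431, 0.0013, 0.3139]
eef_rot: [-0.0, 1.0, -0.007, -0.0]
wrist_force: [-0.9, -0.3, -0.7]
gripper_width: 0.0237
grasp [0.4431 0.0013 0.1589] jawyaw -0.014 zdir [-0.  0. -1.] F [-0.9 -0.3 -0.7] w 0.0237 t 14.82
turn [-0.0, 0.0, 0.001] shift [-0.03, 0.27, 5.59] | t 14.82 w 0.0237 j6 1.4
0.097 [[248.1, 68.0], [306.0, 68.0], [378.4, 68.0], [426.6, 68.0], [499.0, 68.0]]
0.09 [[248.4, 82.4], [305.7, 82.5], [377.2, 82.5], [424.9, 82.5], [496.5, 82.5]]
-0.082 [[254.7, 357.3], [299.5, 357.3], [355.5, 357.3], [392.8, 357.3], [448.8, 357.3]]
64 [(238, -46), (239, -48), (242, -45), (244, 58), (245, 25), (311, -38), (312, 49), (313, 78), (373, -48), (374, -37), (422, -23), (423, -39), (424, -30), (425, -22), (430, 65), (431, 114), (432, 58), (498, -39), (499, -37)]
70 [(238, -48), (239, -52), (242, -36), (244, 47), (245, 26), (311, -21), (312, 51), (313, 64), (376, -36), (377, -50), (423, -36), (424, -50), (425, -25), (429, 35), (430, 117), (431, 83)]
80 [(238, -48), (239, -55), (242, -26), (244, 29), (245, 34), (246, 23), (310, -26), (312, 56), (313, 39), (371, -67), (372, -119), (373, -65), (376, 40), (377, 76), (378, 54), (379, 30), (423, -79), (424, -77), (428, 53), (429, 114), (430, 68)]
```

View pics/w8.png

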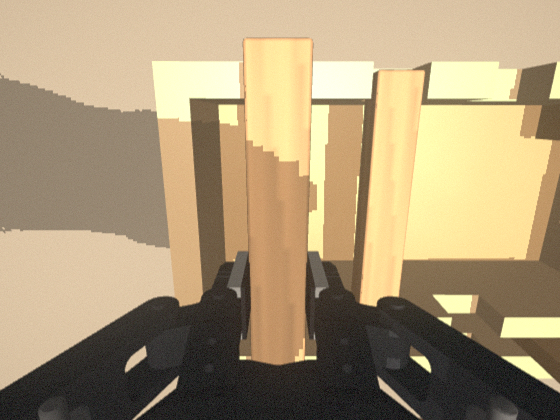

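```bash
python3 -m jog '[[[0,0,0],[-0.05,0.27,0],-0.8],[[0,0,0],[-0.05,0.27,2.5],-0.8],[[0,0,0],[-0.05,0.27,4],-0.8],[[0,0,0],[-0.05,0.27,5.2],-0.8],[[0,0,0],[-0.05,0.27,5.6],-0.8]]';  python3 -c "
from h import *
state()"
```

```text
time: 15.5
position: [0.4427, -0.0016, 0.2576]
eef_rot: [-0.0, 1.0, -0.007, -0.0]
wrist_force: [0.2, 0.2, -1.4]
gripper_width: 0.0237
grasp [ 0.4427 -0.0016  0.1026] jawyaw -0.014 zdir [-0.  0. -1.] F [ 0.2  0.2 -1.4] w 0.0237 t 15.5
```

```bash
python3 -m jog '[[[0,0,0],[0,0,0.1],-0.8],[[0,0,0],[0,0,0.15],-0.8]]';  python3 -c "
from h import *
state()"
```

```text
time: 15.75
position: [0.4429, -0.0017, 0.2567]
eef_rot: [0.0, 1.0, -0.007, 0.0]
wrist_force: [0.1, 0.8, -1.5]
gripper_width: 0.0241
grasp [ 0.443  -0.0017  0.1017] jawyaw -0.014 zdir [ 0.001 -0.    -1.   ] F [ 0.1  0.8 -1.5] w 0.0241 t 15.75
```

```bash
python3 -m jog '[[[0,0,0],[0,0,0.05],-0.8],[[0,0,0],[0,0,0.1],-0.8]]';  python3 -c "
from h import *
state()"; python3 -m jog '[[[0,0,0],[0,0,0.05],-0.8],[[0,0,0],[0,0,0.05],-0.8]]';  python3 -c "
from h import *
state()"
```

```text
time: 16.0
position: [0.4429, -0.0017, 0.2562]
eef_rot: [0.0, 1.0, -0.007, 0.001]
wrist_force: [-6.7, 1.2, 23.1]
gripper_width: 0.024
grasp [ 0.443  -0.0017  0.1012] jawyaw -0.014 zdir [ 0.001 -0.    -1.   ] F [-6.7  1.2 23.1] w 0.024 t 16.0
time: 16.25
position: [0.4428, -0.0017, 0.2562]
eef_rot: [0.0, 1.0, -0.007, 0.001]
wrist_force: [-6.6, 1.0, 25.3]
gripper_width: 0.0242
grasp [ 0.443  -0.0017  0.1012] jawyaw -0.014 zdir [ 0.002 -0.    -1.   ] F [-6.6  1.  25.3] w 0.0242 t 16.25
```

Contact came at the same height as for brace A (grasp z about 0.101), so that is the seat. Release and check both.

```bash
python3 -m jog '[[[0,0,0],[0,0,-0.05],-0.4],[[0,0,0],[0,0,-0.05],-0.2],[[0,0,0],[0,0,-2],-0.1],[[0,0,0],[0,0,-7],-0.1],[[0,0,0],[-3,0,-13],0]]';  python3 -m jog '[[[0,0,0],[-4,-6,-5],0],[[0,0,0],[-8,-12,-8],0],[[0,0,0],[-10,-18,-10],0],[[0,0,0],[-12,-24,-10],0],[[0,0,0],[-12,-30,-10],0]]'
python3 - <<'E'
from h import *
state()
c=env.read_camera('top'); S=env.read_camera('scene')
f=lambda c,x,y,z:proj(c,[.5378+x*np.cos(-.0145)-y*np.sin(-.0145),-.0028+x*np.sin(-.0145)+y*np.cos(-.0145),z])
k=5
def crop(c,a,b,w,h): return cv2.convertScaleAbs(cv2.resize(c['img'][b:b+h,a:a+w,::-1],None,fx=k,fy=k,interpolation=cv2.INTER_CUBIC),alpha=1.4)
A=crop(c,268,145,80,120);B=crop(S,172,175,80,120)
for im,cc,o in ((A,c,(268,145)),(B,S,(172,175))):
  for x,y,w,h,z in ((-.095,0,.025,.194,.1),(-.03,0,.025,.194,.1),(.105,-.0755,.06,.012,.138)):
    q=[((f(cc,x+a*w/2,y+b*h/2,z)-o+.5)*k).round().astype(int) for a,b in ((-1,-1),(1,-1),(1,1),(-1,1))]
    for p in q: cv2.circle(im,tuple(int(v) for v in p),3,(0,0,255),-1)
cv2.imwrite('pics/f1.png',np.hstack([A,B]))
E
```

```text
time: 16.88
position: [0.4152, -0.0014, 0.3818]
eef_rot: [-0.0, 1.0, -0.007, -0.0]
wrist_force: [0.6, 0.2, 0.7]
gripper_width: 0.0425
time: 17.5
position: [0.3034, 0.2621, 0.4791]
eef_rot: [-0.0, 1.0, -0.007, 0.001]
wrist_force: [2.0, -0.9, -0.9]
gripper_width: 0.0425
grasp [0.3037 0.2622 0.3241] jawyaw -0.014 zdir [ 0.002  0.001 -1.   ] F [ 2.  -0.9 -0.9] w 0.0425 t 17.5
```

View pics/f1.png

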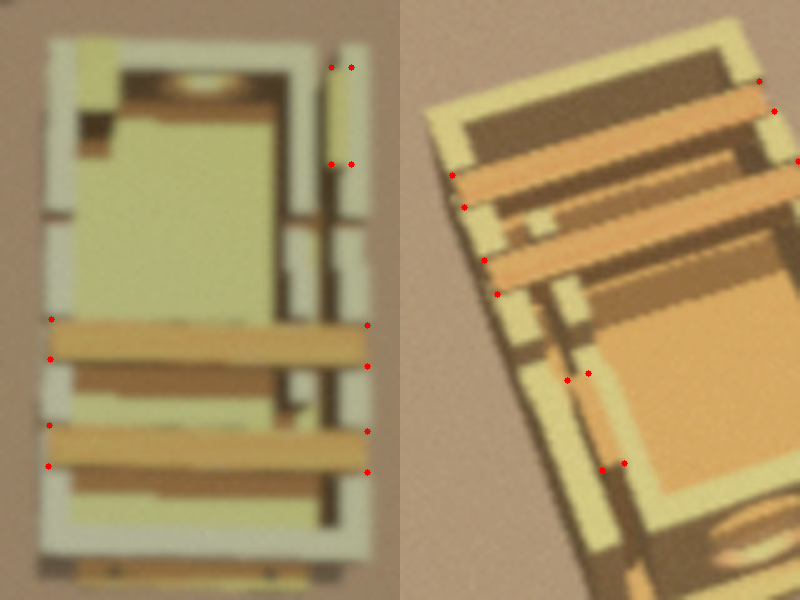

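The final view shows the spacer top standing in the port and both braces in the rear and middle pairs, within about 2 mm of the ideal outlines. The two braces look level with each other. Handing in.

```bash
python3 -c "
from h import *
print(env.job_done()); state()"
```

```text
the job is handed in; nothing more can be done
None
the job is handed in; nothing more can be done
```

The box is set up as asked and I've handed the job in; no verdict was reported.

- **Port:** the wrist camera read the port as about 15 mm wide. I measured the port instead of trying each spacer: the 12 mm spacer 1 fits with about 3 mm to spare, and the 18 mm one cannot go in. Spacer 1 went down freely to the floor and stands at about box x = +105 mm, close to the right-hand wall. Spacers 2 to 4 never left the rack.
- **Braces:** only two plain wood braces were there. They now lie in the rear and middle housing pairs. The overlay on the last top and scene pictures put both within about 2 mm of their ideal outlines.
- **Fully down:** I judged this from both braces meeting the housing floor at the same height, and from brace A's apparent size in the wrist picture. The cameras could not measure flushness to the millimetre.
- **Force:** while seating the first brace, the wrist force briefly reached 104 N, under the 120 N limit. I backed off before releasing it and put the second brace down more gently, at about 25 N.
- **Left alone:** I did not go near the tape measure, glue bottle, sanding block or the pink and yellow look-alikes. I took no final measurement of their positions.

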